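Set the blue thumbwheel of a lab stirrer to mid speed

TASK

Three small magnetic stirrers stand in the cabinet, each with a thumbwheel in a slot of its top panel. Set the one with the blue wheel to middle speed: roll its wheel until the white line on its rim stands at the top, level with the white pointers on the panel beside the slot. Leave the orange and green wheels as they are.

Things in the scene. Friction and masses are not known exactly. Their poses are not given: they have to be found in the camera images.
- blue_wheel (a joint): Angle (rad) of the blue thumbwheel, 68 mm across, 14 mm wide, smooth to the touch. 0: white line on its rim at the top, level with the pointers. Positive (start: 0.45 to 0.8): line towards +x of point blue_crest; stops at +-0.87. No spring, stays where left; about 1.2 N at the rim turns it. A fingertip pressed on and dragged 34 mm along -x over the top turns it by -1 rad.
- blue_crest (a point): Fixed point on top of the blue wheel's rim, 34 mm above its axle, 73 mm above the table. x: along the slot, the way the wheel's top moves, away from the robot; y: along the axle; z up. The wheel stands 13 mm out of the panel through a slot 60 x 20 mm. Stirrer: fixed white box 192 (x) x 124 x 60 mm; steel plate on its rear half, and on it a loose jar, 98 mm behind the wheel, top 102 mm up.
- orange_line (a point): Middle of the white line on the rim of the orange wheel, on a stirrer of the same build (the point turns with the wheel, 34 mm from its axle). Not to be moved.
- green_line (a point): Middle of the white line on the rim of the green wheel, on a stirrer of the same build (the point turns with the wheel, 34 mm from its axle). Not to be moved.

How it is judged:
By the outcome, as a careful person would: the job done as asked, in the order asked, and still so for the second after the job is handed in, with the robot touching nothing.
It also fails if it takes over 40 s, if anything falls off the work surface, if the arm or the gripper's body presses on something with over 40 N, if the wrist force passes 120 N, or if a joint passes its speed limit or range.

ROBOT

A 6-joint arm with a two-finger parallel gripper is mounted at the origin on the work surface. World frame = base frame: x ahead of the robot, y to its left, z up, the work surface at z = 0. Lengths are in m, angles in rad, forces in N, time in s.
With the tool pointing down it reaches from about 0.25 to 0.725 m from the base axis. Payload 4 kg.
Tool frame: the origin (TCP) lies midway between the tips of the shut fingers; the grasp point (between the pads) lies 19 mm behind it; x points along the fingers, y is the direction in which the jaws open and shut, and the axes are right-handed (so a half turn about x gives the same grasp; the last joint's range is limited). The gripper opens to 85 mm and grips with 20 to 120 N. Pads are 22 mm wide; open, the fingers measure 114 mm over their backs; the gripper's body (76 mm by 85 mm) begins 54 mm behind the grasp point. The pads swing forward as they close: fully open they stand 13 mm farther back than shut.
Start: joints at [-1.118, 0.241, 0.005, 1.335, 0, 1.571], TCP at [0.219, -0.45, 0.231] pointing down, gripper open.
Joint ranges: [-2.72, 2.72], [-1.05, 1.87], [-1.09, 1.28], [-1.99, 2.15], [-1.42, 1.44], [-3.14, 3.14]. Speed limits (rad/s): [2.79, 2.79, 3.14, 3.14, 3.14, 3.14].

INTERFACE

Orientations are given as a unit quaternion [x, y, z, w].
In Python, from workcell import * gives the robot as it stands.
- The arm moves only by the tool play_rows, never from a script. Its argument "plan" is a list of rows, each a list of 7 numbers: the shift along the tool's x, y, z in mm, then the turn, a rotation vector about the tool's x, y, z in rad, then the closure, from -1 (fully open) to 1 (shut). In form: [[x, y, z, rx, ry, rz, grip], ...]. A call has 1 to 20 rows; each row shifts and turns the commanded pose from where the row before left it, along the tool's axes as they then stand; what a row does not reach is not made up. A row lasts 1/12 s, in which the tool goes at most 41.7 mm and 7.16 degrees, less where a joint would pass 70% of its speed; a pose out of reach is approached as far as the arm can. A call with a gripper value outside its range is refused whole. The fingers move at their own pace and stop on an object; the grip force is fixed at half the most. Time passes only in rows, so rows that do not move let the fingers close. It gives the time, the measured TCP pose, the force and the opening at its end, in the units of the state.
- get_obs(): the state, without advancing time (a new reading comes with each control period).
- camera(name): name is "scene" or "top"; returns a dict with "frame" (480x640x3 uint8, red, green, blue), "depth" (480x640 float32, m along the optical axis (not along the pixel's ray), 0 where there is no reading), "fx", "fy", "cx", "cy" (pixels), "distortion" ([k1, k2, p1, p2, k3] as OpenCV has them; the pictures are not rectified), "camera_from_world" (4x4, takes a point from world to camera coordinates). Camera axes: x right, y up, looking along -z (the intrinsics and any distortion apply to the point x, -y, -z); pixel columns grow to the right and rows downward; lengths in m; the calibration is good to about 2 mm. A picture is of the moment at which its call begins.
- job_done(): hands the job in, once; it reports no verdict.
Trained networks look in a picture, given as the dict that the camera call returned (one of the last four; its "shot" number tells which), for a name from the list of things; names that differ only in an ending like _2 or _b are one class to them, and where a whole thing is asked for, a point or a joint stands for the part that bears it (a point fixed in the world has none). Each returns a list of dicts, best first, with "confidence" (0 to 1); they miss things now and then, are a little off and sometimes report something else, mostly with a low value. They report only what shows in the picture. A call takes as long as a camera call.
- search_frame(thing, picture): "centre" ([x, y, z] in m, in world coordinates, good to about 4 mm: the middle of the surface that is visible of it).
- pinpoint(thing, picture): "centre" ([x, y, z] in m, in world coordinates, good to about 4 mm: a listed point, or the origin of a listed thing).
The state is a dict: "clock": time; "joint_pos": joint angles; "joint_vel": joint speeds; "tau": joint torques, N m; "eef_pos": TCP position; "tool_rot": TCP orientation; "ft_force": force on the tool from outside, world axes, zero at the start; "ft_torque": the same for the moment, N m; "grip_width": finger opening in m.
Only numpy, scipy, OpenCV 4.12 (cv2) and the standard library are available. Lean on these libraries where they do the work, as an engineer would, in place of code of your own. Each camera call takes 0.05 s, during which the arm holds its last target. There are 200 camera calls.

## Working session

There is one attempt and no reset: what is moved stays moved. The work goes in short steps, Python scripts to look and compute and a tool call to move; the robot and the scene stay as the last step left them, time stands still between calls to the robot, and variables do not carry over. Pictures are saved under pics/ and viewed, about 8 in all and at most 12, crops included, and the job is handed in when it is done.

Besides the shell and the picture viewer there is one more tool, called after "Request:" as a command line: name --pt "numbers of a row" for each row, then --argument value for the rest. play_rows: Moves the arm, as the interface text tells. Its arguments: {"type":"object","properties":{"plan":{"type":"array","items":{"type":"array","items":{"type":"number"}}}},"required":["plan"]}

```bash
mkdir -p pics
cat > h.py <<'E'
from workcell import *
import numpy as np, cv2
def proj(c,p):
    q=(np.array(c["camera_from_world"])@np.append(p,1))[:3]; q=np.array([q[0],-q[1],-q[2]])
    K=np.array([[c["fx"],0,c["cx"]],[0,c["fy"],c["cy"]],[0,0,1.]])
    return cv2.projectPoints(q.reshape(1,1,3),np.zeros(3),np.zeros(3),K,np.array(c["distortion"],float))[0].ravel()
def world(c,u,v,d=None):
    K=np.array([[c["fx"],0,c["cx"]],[0,c["fy"],c["cy"]],[0,0,1.]])
    d=c["depth"][int(round(v)),int(round(u))] if d is None else d
    n=cv2.undistortPoints(np.array([[[u,v]]],float),K,np.array(c["distortion"],float)).ravel()
    return (np.linalg.inv(c["camera_from_world"])@[n[0]*d,-n[1]*d,-d,1])[:3]
E
python3 - <<'E'
from h import *
o=get_obs();print({k:np.round(v,3) for k,v in o.items()})
im=[]
for n in("scene","top"):
    c=camera(n);im.append(c["frame"]); print(n,np.round(np.linalg.inv(c["camera_from_world"]),3).tolist())
    cv2.imwrite(f"pics/{n}1.png",c["frame"][:,:,::-1])
    for t in("blue_crest","orange_line","green_line"):
        for r in pinpoint(t,c)[:2]: print(t,np.round(r["centre"],4),r["confidence"],proj(c,r["centre"]).round())
    for r in search_frame("blue_wheel",c)[:2]: print("wheel",np.round(r["centre"],4),r["confidence"])
E
```

```text
{'clock': np.float64(0.0), 'joint_pos': array([-1.118,  0.241,  0.004,  1.335, -0.   ,  1.571]), 'joint_vel': array([ 0.001, -0.   , -0.002, -0.001,  0.   ,  0.   ]), 'tau': array([ 0.0000e+00, -3.7232e+01,  2.5241e+01,  1.7000e-02, -0.0000e+00,
       -0.0000e+00]), 'eef_pos': array([ 0.218, -0.449,  0.23 ]), 'tool_rot': array([-0.689, -0.159,  0.689, -0.158]), 'ft_force': array([-0.103,  0.111,  0.453]), 'ft_torque': array([-0.04 , -0.056, -0.005]), 'grip_width': np.float64(0.085)}
scene [[-0.339, -0.815, 0.471, 0.92], [0.941, -0.3, 0.159, 0.109], [0.011, 0.497, 0.868, 0.802], [0.0, 0.0, 0.0, 1.0]]
blue_crest [0.5449 0.2696 0.0732] 0.64 [489. 304.]
orange_line [0.543  0.0181 0.0689] 0.85 [342. 257.]
green_line [ 0.5546 -0.2579  0.0693] 0.85 [192. 215.]
wheel [0.5533 0.2605 0.0652] 0.82
top [[0.013, 0.999, -0.049, 0.452], [-1.0, 0.012, -0.007, -0.014], [-0.006, 0.049, 0.999, 1.088], [0.0, 0.0, 0.0, 1.0]]
blue_crest [0.544  0.2671 0.0729] 0.63 [180. 221.]
orange_line [0.5447 0.0251 0.0689] 0.63 [310. 222.]
green_line [ 0.5574 -0.2632  0.0699] 0.6 [465. 217.]
wheel [0.5397 0.2663 0.0677] 0.55
```

View pics/scene1.png

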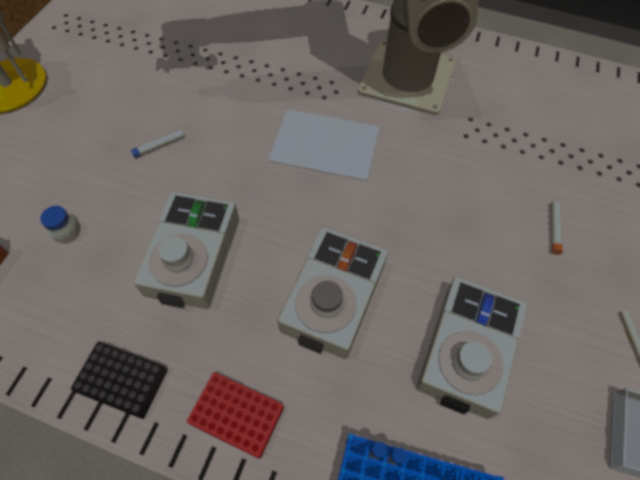

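View pics/top1.png

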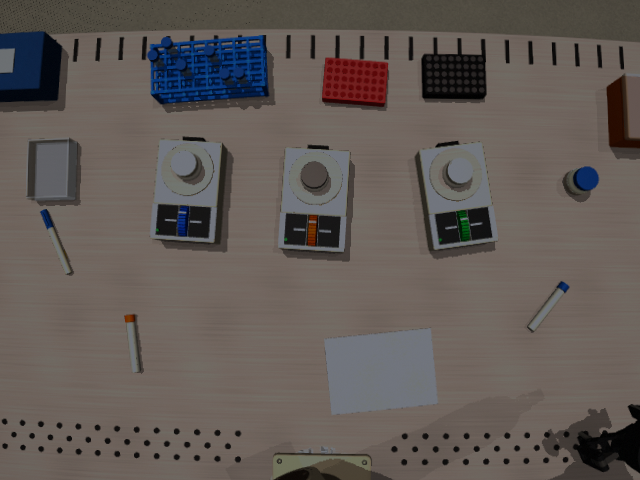

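The three stirrers are clear in both pictures. The blue wheel is at about (182,221) in top and (487,306) in scene. I'll zoom in on the line and get the stirrer's yaw.

Run:
```python
from h import *
c=camera("top");s=camera("scene")
a=cv2.resize(c["frame"][190:255,140:230],None,fx=6,fy=6,interpolation=cv2.INTER_CUBIC)
b=cv2.resize(s["frame"][270:345,440:530],None,fx=6,fy=6,interpolation=cv2.INTER_CUBIC)
h=min(a.shape[0],b.shape[0]);cv2.imwrite("pics/crop1.png",cv2.resize(np.vstack([a,b])[:,:,::-1],None,fx=.7,fy=.7))
for k in (c,s):
    hsv=cv2.cvtColor(k["frame"],cv2.COLOR_RGB2HSV)
    x0,x1,y0,y1=(150,220,195,245) if k is c else (455,525,275,335)
    m=np.zeros(hsv.shape[:2],np.uint8); m[y0:y1,x0:x1]=cv2.inRange(hsv[y0:y1,x0:x1],(105,120,50),(130,255,255))
    v,u=np.nonzero(m); print(len(u),u.min(),u.max(),v.min(),v.max(),u.mean(),v.mean())
    P=np.array([world(k,x,y) for x,y in zip(u,v)]); print(P.mean(0).round(4),P.min(0).round(4),P.max(0).round(4))
    d=cv2.fitLine(np.float32(P[:,:2]),cv2.DIST_L2,0,.01,.01).ravel();print("yaw",np.degrees(np.arctan2(d[1],d[0])))
    # box top surface points
    V,U=np.mgrid[125:250,140:235] if k is c else np.mgrid[270:420,405:530]
    W=np.array([world(k,x,y) for x,y in zip(U.ravel(),V.ravel())])
    W=W[abs(W[:,2]-.0605)<.005]
    r=cv2.minAreaRect(np.float32(W[:,:2]*1000));print(len(W),r, cv2.boxPoints(r).round(1).tolist(), np.median(W[:,2]))
```

```text
223 177 188 206 235 181.72645739910314 221.1255605381166
[0.5441 0.2644 0.0688] [0.5185 0.2567 0.0499] [0.574  0.276  0.0768]
yaw -3.0388129
5141 ((604.4246215820312, 261.00732421875), (127.31185150146484, 192.89398193359375), 86.43778228759766) [[504.20001220703125, 203.5], [696.7000122070312, 191.5], [704.5999755859375, 318.5], [512.0999755859375, 330.5]] 0.06111053965176505
245 477 492 294 324 485.40816326530614 308.54285714285714
[0.554  0.2652 0.0734] [0.5226 0.1087 0.0546] [0.9196 0.2744 0.8024]
yaw -20.62393
7603 ((604.32568359375, 263.9793395996094), (125.33180236816406, 193.5752410888672), 86.78947448730469) [[504.20001220703125, 206.8000030517578], [697.5, 196.0], [704.5, 321.1000061035156], [511.20001220703125, 332.0]] 0.05963499332031519
```

View pics/crop1.png

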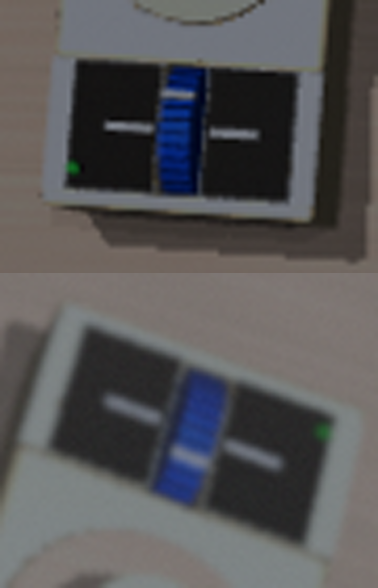

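```bash
cat >> h.py <<'E'
from scipy.spatial.transform import Rotation as Ro
from scipy.optimize import minimize_scalar
YAW=np.radians(-3.4); EX=np.array([np.cos(YAW),np.sin(YAW),0])
def rim(a,C): return C+.034*np.sin(a)*EX+np.array([0,0,.034*(np.cos(a)-1)])
def ang(c,uv,C): # angle whose rim projection is nearest the line pixel along the slot
    d=proj(c,C+.01*EX)-proj(c,C-.01*EX);d/=np.linalg.norm(d)
    r=minimize_scalar(lambda a:((proj(c,rim(a,C))-uv)@d)**2,bounds=(-.9,.9),method="bounded");return r.x
def delta(goal):
    o=get_obs();R=Ro.from_quat(o["tool_rot"]).as_matrix();return R.T@(np.array(goal)-o["eef_pos"])*1000
E
python3 - <<'E'
from h import *
c=camera("top");s=camera("scene")
C=np.array([.544,.266,.073])
f=lambda x,y,u0,v0:np.array([u0+x/4.2,v0+y/4.2])-.4
for k,u0,v0,dy,L,p1,p2 in((c,140,190,0,(178,94),(130,126),(234,133)),(s,440,270,273,(190,457),(132,405),(254,455))):
    print("angle",ang(k,f(L[0],L[1]-dy,u0,v0),C))
    P=[]
    for p in(p1,p2):
        q=f(p[0],p[1]-dy,u0,v0);o,e=world(k,*q,.5),world(k,*q,1.);t=(.0605-o[2])/(e[2]-o[2]);P.append(o+t*(e-o))
    print("ptr",np.round(P,4),"mid",np.mean(P,0).round(4))
o=get_obs();R=Ro.from_quat(o["tool_rot"]).as_matrix();print(R.round(3))
EY=np.cross([0,0,1],EX)
for sg in(1,-1):
    for y in (EX,EY):
        y=sg*y;G=np.c_[[0,0,-1],y,np.cross([0,0,-1],y)];print(y.round(2),(Ro.from_matrix(R).inv()*Ro.from_matrix(G)).as_rotvec().round(3))
E
```

```text
angle 0.5369191550570659
ptr [[0.5475 0.2883 0.0605]
 [0.5448 0.2407 0.0605]] mid [0.5462 0.2645 0.0605]
angle 0.5081727030902863
ptr [[0.5427 0.243  0.0605]
 [0.5471 0.2922 0.0605]] mid [0.5449 0.2676 0.0605]
[[ 0.     0.437 -0.899]
 [-0.    -0.899 -0.437]
 [-1.     0.     0.   ]]
[ 1.   -0.06  0.  ] [-1.059  0.    -0.   ]
[ 0.06  1.   -0.  ] [-2.629  0.    -0.   ]
[-1.    0.06 -0.  ] [ 2.083 -0.    -0.   ]
[-0.06 -1.    0.  ] [ 0.512 -0.    -0.   ]
```

Request:
play_rows --pt "0 0 0 -0.12 0 0 1" --pt "0 0 0 -0.12 0 0 1" --pt "0 0 0 -0.12 0 0 1" --pt "0 0 0 -0.12 0 0 1" --pt "0 0 0 -0.12 0 0 1"

```text
clock: 1.12
eef_pos: [0.2187, -0.4496, 0.2313]
tool_rot: [-0.61, -0.357, 0.61, -0.357]
ft_force: [-0.3, -1.0, 0.3]
grip_width: 0.0256
```

Run:
```python
from h import *
print(get_obs()["joint_pos"].round(3), delta([.55,.2657,.15]))
```

```text
[-1.118  0.241  0.005  1.335 -0.     0.965] [  81.30101692  -61.73670544 -785.87795581]
```

Request:
play_rows --pt "0 0 0 -0.12 0 0 1" --pt "0 0 0 -0.12 0 0 1" --pt "0 0 0 -0.12 0 0 1" --pt "0 0 0 -0.12 0 0 1" --pt "0 0 0 -0.12 0 0 1" --pt "0 0 0 -0.12 0 0 1" --pt "0 0 0 -0.12 0 0 1" --pt "0 0 0 -0.12 0 0 1" --pt "0 0 0 -0.12 0 0 1" --pt "0 0 0 -0.12 0 0 1" --pt "0 0 0 -0.12 0 0 1" --pt "0 0 0 -0.12 0 0 1" --pt "0 0 0 -0.12 0 0 1" --pt "0 0 0 -0.12 0 0 1" --pt "0 0 0 -0.12 0 0 1" --pt "0 0 0 -0.12 0 0 1" --pt "0 0 0 -0.11 0 0 1"

```text
clock: 2.53
eef_pos: [0.2187, -0.4496, 0.2313]
tool_rot: [0.019, 0.707, -0.019, 0.707]
ft_force: [-0.9, -0.3, -0.4]
grip_width: -0.0
```

Run:
```python
from h import *
print(get_obs()["joint_pos"].round(3), delta([.555,.2655,.15]));print(Ro.from_quat(get_obs()["tool_rot"]).as_matrix().round(3))
```

```text
[-1.118  0.241  0.005  1.335 -0.    -1.065] [ 81.30255588 731.94199063 297.88625901]
[[ 0.     0.053  0.999]
 [-0.     0.999 -0.053]
 [-1.    -0.     0.   ]]
```

Request:
play_rows --pt "0 36.5 15 0 0 0 1" --pt "0 36.5 15 0 0 0 1" --pt "0 36.5 15 0 0 0 1" --pt "0 36.5 15 0 0 0 1" --pt "0 36.5 15 0 0 0 1" --pt "0 36.5 15 0 0 0 1" --pt "0 36.5 15 0 0 0 1" --pt "0 36.5 15 0 0 0 1" --pt "0 36.5 15 0 0 0 1" --pt "0 36.5 15 0 0 0 1" --pt "0 36.5 15 0 0 0 1" --pt "0 36.5 15 0 0 0 1" --pt "0 36.5 15 0 0 0 1" --pt "0 36.5 15 0 0 0 1" --pt "0 36.5 15 0 0 0 1" --pt "0 36.5 15 0 0 0 1" --pt "0 36.5 15 0 0 0 1" --pt "0 36.5 15 0 0 0 1" --pt "0 36.5 15 0 0 0 1" --pt "0 36.5 14 0 0 0 1"

```text
clock: 4.2
eef_pos: [0.5607, 0.2635, 0.2312]
tool_rot: [0.021, 0.707, -0.021, 0.707]
ft_force: [0.1, 0.6, -0.0]
grip_width: -0.0002
```

Request:
play_rows --pt "40 0 0 0 0 0 1" --pt "40 0 0 0 0 0 1" --pt "30 0 0 0 0 0 1" --pt "20 0 0 0 0 0 1" --pt "0 0 0 0 0 0 1" --pt "0 0 0 0 0 0 1"

```text
clock: 4.7
eef_pos: [0.5592, 0.2612, 0.1002]
tool_rot: [0.02, 0.708, -0.021, 0.706]
ft_force: [0.7, 0.1, 0.6]
grip_width: 0.0002
```

Run:
```python
from h import *
o=get_obs();print(o["eef_pos"],o["ft_force"],o["joint_pos"].round(2), delta([.555,.2655,.073]))
s=camera("scene");cv2.imwrite("pics/s2.png",cv2.resize(s["frame"][190:350,410:610],None,fx=4,fy=3.75)[:,:,::-1])
```

```text
[0.55922688 0.26119141 0.10017899] [0.69221392 0.11450419 0.5630078 ] [0.44 0.55 0.12 1.15 0.   0.5 ] [27.18553863  4.09465554 -4.3941241 ]
```

View pics/s2.png

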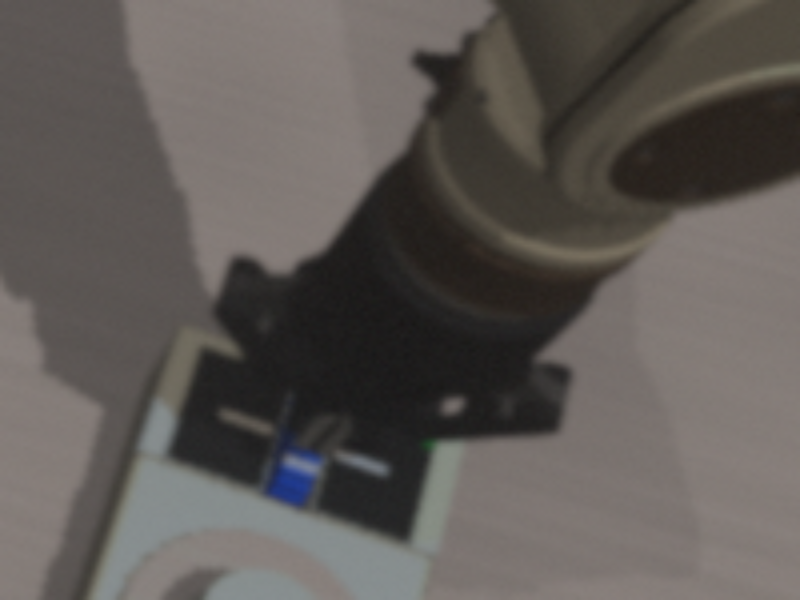

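The tips are just above the wheel, next to the white line. I'll shift over to centre on the slot and come down slowly to touch it.

Request:
play_rows --pt "8 4 -4 0 0 0 1" --pt "8 0 0 0 0 0 1" --pt "6 0 0 0 0 0 1" --pt "2 0 0 0 0 0 1" --pt "1 0 0 0 0 0 1" --pt "0 0 0 0 0 0 1" --pt "0 0 0 0 0 0 1"

```text
clock: 5.33
eef_pos: [0.5566, 0.2658, 0.0765]
tool_rot: [0.021, 0.707, -0.021, 0.707]
ft_force: [-0.3, -0.7, -0.5]
grip_width: 0.0002
```

Request:
play_rows --pt "1 0 0 0 0 0 1" --pt "1 0 0 0 0 0 1" --pt "0 0 0 0 0 0 1"

```text
clock: 5.58
eef_pos: [0.5564, 0.2657, 0.0743]
tool_rot: [0.021, 0.707, -0.021, 0.707]
ft_force: [-1.0, 0.6, 0.6]
grip_width: 0.0005
```

Request:
play_rows --pt "1 0 -2 0 0 0 1" --pt "0 0 0 0 0 0 1" --pt "0 0 0 0 0 0 1"

```text
clock: 5.83
eef_pos: [0.5541, 0.2659, 0.0732]
tool_rot: [0.021, 0.707, -0.021, 0.707]
ft_force: [0.1, -1.4, -0.3]
grip_width: 0.0
```

Request:
play_rows --pt "1 0 0 0 0 0 1" --pt "0 0 0 0 0 0 1" --pt "0 0 0 0 0 0 1"

```text
clock: 6.08
eef_pos: [0.5547, 0.266, 0.0729]
tool_rot: [0.021, 0.707, -0.021, 0.707]
ft_force: [-0.8, -0.9, 3.6]
grip_width: -0.0002
```

Request:
play_rows --pt "0.8 0 0 0 0 0 1" --pt "0 0 -2 0 0 0 1" --pt "0 0 -2 0 0 0 1" --pt "0 0 -2 0 0 0 1" --pt "0 0 -2 0 0 0 1" --pt "0 0 -2 0 0 0 1" --pt "0 0 -2 0 0 0 1" --pt "0 0 0 0 0 0 1" --pt "0 0 0 0 0 0 1"

```text
clock: 6.83
eef_pos: [0.5437, 0.2666, 0.073]
tool_rot: [0.021, 0.706, -0.021, 0.708]
ft_force: [0.7, -1.0, 6.9]
grip_width: 0.0
```

Run:
```python
from h import *
s=camera("scene");cv2.imwrite("pics/s3.png",cv2.resize(s["frame"][270:345,440:530],None,fx=7,fy=7,interpolation=cv2.INTER_CUBIC)[:,:,::-1])
```

```text
(no output)
```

View pics/s3.png

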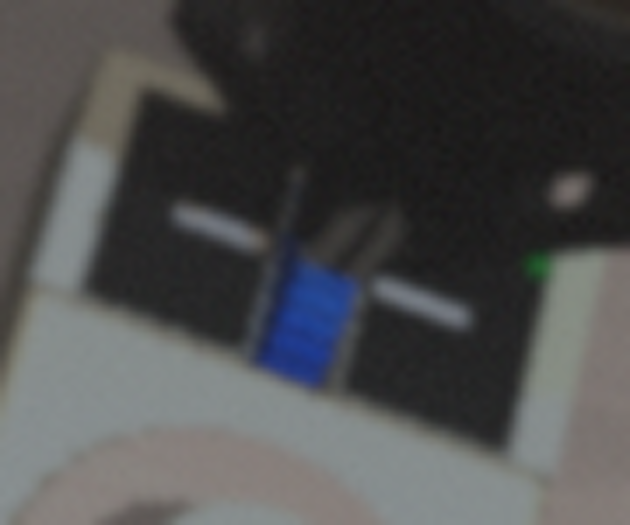

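The wheel is turning: the line has gone under the fingertips after about 11 mm of drag. I'll drag 5 mm more, then lift straight up and clear the view.

Request:
play_rows --pt "0 0 -2 0 0 0 1" --pt "0 0 -2 0 0 0 1" --pt "0 0 -1 0 0 0 1" --pt "0 0 0 0 0 0 1" --pt "0 0 0 0 0 0 1" --pt "-2 0 0 0 0 0 1" --pt "-10 0 0 0 0 0 1" --pt "-30 0 0 0 0 0 1" --pt "-20 0 -30 0 0 0 1" --pt "0 0 -40 0 0 0 1" --pt "0 0 -40 0 0 0 1" --pt "0 0 0 0 0 0 1"

```text
clock: 7.88
eef_pos: [0.4184, 0.2711, 0.1321]
tool_rot: [0.018, 0.71, -0.021, 0.703]
ft_force: [-1.0, -0.7, -1.4]
grip_width: -0.0
```

```bash
cat > look.py <<'E'
from h import *
import sys
s=camera("scene");c=camera("top")
a=cv2.resize(s["frame"][275:340,445:530],None,fx=7,fy=7,interpolation=cv2.INTER_CUBIC)
b=cv2.resize(c["frame"][200:245,150:215],None,fx=7,fy=7,interpolation=cv2.INTER_CUBIC)
b=cv2.copyMakeBorder(b,0,0,0,a.shape[1]-b.shape[1],cv2.BORDER_CONSTANT)
o=np.vstack([a,b]);cv2.imwrite(f"pics/{sys.argv[1]}.png",cv2.resize(o,None,fx=.77,fy=.77)[:,:,::-1])
E
python3 look.py l4
```

```text
(no output)
```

View pics/l4.png

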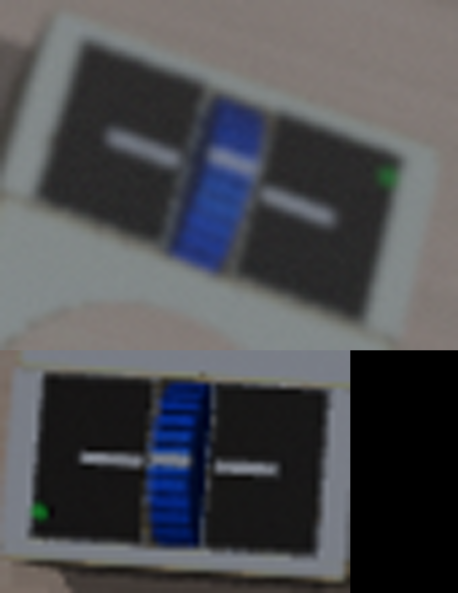

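```bash
cat > meas.py <<'E'
from h import *
def blobs(k,x0,x1,y0,y1):
    f=k["frame"][y0:y1,x0:x1].astype(np.float32);g=cv2.resize(f.min(2),None,fx=8,fy=8,interpolation=cv2.INTER_CUBIC)
    n,l,st,ce=cv2.connectedComponentsWithStats((g>TH).astype(np.uint8)); out=[]
    for i in range(1,n):
        if 150<st[i,4]<3500:
            v,u=np.nonzero(l==i);w=g[v,u]-TH; out.append((((u*w).sum()/w.sum()+.5)/8-.5+x0,((v*w).sum()/w.sum()+.5)/8-.5+y0,st[i,4]))
    return sorted(out)
for name,box,TH in(("scene",(463,510,292,320),88),("top",(163,204,212,232),80)):
  for rep in range(2):
    k=camera(name);B=blobs(k,*box);print(name,np.round(B,2).tolist())
    if len(B)!=3: continue
    P=[]
    for q in(B[0],B[2]):
        o,e=world(k,*q[:2],.5),world(k,*q[:2],1.);t=(.0602-o[2])/(e[2]-o[2]);P.append(o+t*(e-o))
    m=np.mean(P,0);C=np.array([m[0],m[1],.073]);print(m.round(4),"angle",ang(k,np.array(B[1][:2]),C))
E
python3 meas.py
```

```text
scene [[464.52, 318.65, 825.0], [471.29, 302.07, 2086.0], [487.97, 304.6, 1409.0], [499.72, 312.74, 2125.0]]
scene [[464.53, 318.64, 819.0], [471.34, 302.08, 2061.0], [487.97, 304.61, 1406.0], [499.7, 312.74, 2094.0]]
top [[169.82, 219.69, 1288.0], [181.1, 219.83, 835.0], [195.09, 221.4, 1346.0]]
[0.546  0.2655 0.0602] angle 0.006185638699742843
top [[169.82, 219.69, 1297.0], [181.1, 219.83, 837.0], [195.08, 221.4, 1339.0]]
[0.546  0.2655 0.0602] angle 0.006183366331807948
```

```bash
sed -i 's/if 150<st\[i,4\]<3500/if 150<st[i,4]<3500 and st[i,0]>0 and st[i,1]+st[i,3]<g.shape[0]/' meas.py
cat >> meas.py <<'E'
    from scipy.optimize import fsolve
    EY=np.array([-EX[1],EX[0],0])
    print("angle2",fsolve(lambda z:proj(k,rim(z[0],C)+z[1]*.01*EY)-np.array(B[1][:2]),[0,0]))
E
python3 meas.py
```

```text
scene [[471.42, 302.1, 2079.0], [488.01, 304.62, 1411.0], [499.69, 312.73, 2118.0]]
[0.5455 0.2678 0.0602] angle 0.009319095610184774
angle2 [0.00856615 0.02413726]
scene [[471.36, 302.09, 2082.0], [487.93, 304.59, 1416.0], [499.67, 312.73, 2097.0]]
[0.5455 0.2678 0.0602] angle 0.008665100515795367
angle2 [0.00808233 0.01868633]
top [[169.82, 219.69, 1301.0], [181.1, 219.83, 839.0], [195.1, 221.4, 1340.0]]
[0.546  0.2655 0.0602] angle 0.0062831977141108155
angle2 [ 0.00582652 -0.09174339]
top [[169.82, 219.69, 1297.0], [181.1, 219.83, 839.0], [195.11, 221.4, 1338.0]]
[0.546  0.2654 0.0602] angle 0.006119324254026953
angle2 [ 0.00567485 -0.08930079]
```

```bash
python3 -c "
from h import *
c=camera('top')
for t in('orange_line','green_line'):
    for r in pinpoint(t,c)[:1]: print(t,r)
print(job_done())"
```

```text
orange_line {'centre': [0.5455, 0.0252, 0.0655], 'confidence': 0.49}
green_line {'centre': [0.5535, -0.2603, 0.0713], 'confidence': 0.84}
the job is handed in; nothing more can be done
None
```

The blue wheel is set to middle speed, and the job is handed in. I pressed the shut fingertips on the blue wheel's crest with about 7 N, dragged them about 16 mm towards −x, then lifted and backed off.

- **Blue wheel:** It now reads about +0.006 rad in the top camera and +0.008 rad in the scene camera, measured against the panel pointers (about 0.25 mm at the rim). It started at about 0.52 rad. The two cameras agree.
- **Orange and green wheels:** The arm never came near them at wheel height. My only check was the top camera's point detection, where both lines stayed within about 5 mm of the first reading. That is about the detector's own error.
- **Arm:** It stands clear of everything. The last force reading was about 2 N, against noise of 1 to 1.5 N in free air. The last clock reading was 7.9 s, with only a few camera calls after that.

No check failed.

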